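# Dump the brass blanks from the drop-bottom hopper

## Task

Of the two drop-bottom hoppers on the jeweller's bench, find the one holding the yellow brass blanks and push its upright red latch paddle over towards its bin, so that the floor swings open and all three brass blanks drop into the tray below it. The hopper with the silver-coloured blanks must stay shut.

Things in the scene. Friction and masses are not known exactly. Their poses are not given: they have to be found in the camera images.
- brass_tab (a point): centre of the brass hopper's red latch paddle, an upright plate 9 (x) x 30 (y) x 52 mm (z), top 245 mm above the table, just outside the bin's robot-side wall. At rest x is level and points over the bin: push that way from the free robot side. Pivot along y, 31 mm below; sprung upright (7 N here at 0.5 rad). A lean of 0.2 rad (6 mm here) unlatches; stop at 0.8 rad; springs back.
- brass_hopper: the fixed hopper that holds the brass blanks: teal bin 92 x 92 mm outside, 84 x 84 mm inside, open top, rim 185 mm above the table, on four aluminium posts. Origin on the table under the bin's middle; x points from the paddle side (x = -54 mm) to the hinge side. It stands left or right of the middle, turned up to 0.45 rad; the silver hopper is on the other side.
- brass_floor (a joint): hinged dark steel floor of the brass hopper, 125 mm above the table, hinged along the wall opposite the paddle: 0 shut on its latch, 1.5 rad hanging down, open. It falls by its own weight once unlatched and stays open.
- brass_tray (a point): centre of the inner floor of the dark wooden catch tray fixed beneath the brass hopper, 4 mm above the table; inside 162 mm (point x) by 112 mm (point y), walls 26 mm high above that floor. Its x axis is level and runs the same way as the resting paddle's x.
- brass1_centre (a point): centre of a brass pendant blank: yellow rounded metal tablet 22 x 16 x 7 mm, about 21 g, lying loose on the hinged floor of the brass hopper at the start.
- brass2_centre (a point): centre of a brass pendant blank: yellow rounded metal tablet 22 x 16 x 7 mm, about 21 g, lying loose on the hinged floor of the brass hopper at the start.
- brass3_centre (a point): centre of a brass pendant blank: yellow rounded metal tablet 22 x 16 x 7 mm, about 21 g, lying loose on the hinged floor of the brass hopper at the start.
- silver_floor (a joint): hinged floor of the other hopper, which holds three silver-coloured blanks of the same size and is otherwise alike, red paddle included: 0 shut. It must stay shut.

How it is judged:
At the end, for the whole second after the job is handed in: The brass hopper's floor hangs open (over 1.0 rad), all three brass blanks lie inside the catch tray beneath it (centres within its walls and less than 40 mm above its floor), and the silver hopper's floor is still shut (under 0.1 rad) (value of joint brass_floor above 1 rad and value of joint silver_floor below 0.1 rad and x of brass1_centre in the frame of brass_tray between -0.081 and 0.081 m and y of brass1_centre in the frame of brass_tray between -0.056 and 0.056 m and z of each of brass1_centre, brass2_centre, brass3_centre in the frame of brass_tray below 0.04 m and x of brass2_centre in the frame of brass_tray between -0.081 and 0.081 m and y of brass2_centre in the frame of brass_tray between -0.056 and 0.056 m and x of brass3_centre in the frame of brass_tray between -0.081 and 0.081 m and y of brass3_centre in the frame of brass_tray between -0.056 and 0.056 m); the robot touches nothing.
It fails at once if the floor of the hopper with silver-coloured blanks is opened (value of joint silver_floor above 0.15 rad).
It also fails if it takes over 32 s, if anything falls off the work surface, if the arm or the gripper's body presses on something with over 40 N, if the wrist force passes 120 N, or if a joint passes its speed limit or range.

## Robot

A 7-joint arm with a two-finger parallel gripper is mounted at the origin on the work surface. World frame = base frame: x ahead of the robot, y to its left, z up, the work surface at z = 0. Lengths are in m, angles in rad, forces in N, time in s.
With the tool pointing down it reaches from about 0.4 to 0.875 m from the base axis. Payload 6.5 kg.
Tool frame: the origin (TCP) lies on the centre line of the jaws, within the pads' length; the fingertips stand 14 mm ahead of it and the grasp point (between the pads) lies 5 mm behind it (tip_reach is the z of the fingertips in the tool frame, in m); z points along the fingers, y is the direction in which the jaws open and shut (so a half turn about z gives the same grasp; the last joint's range is limited). The gripper opens to 85 mm and grips with 20 to 120 N. Pads are 22 mm wide; open, the fingers measure 114 mm over their backs; the gripper's body (76 mm by 85 mm) begins 54 mm behind the grasp point. The pads swing forward as they close: fully open they stand 13 mm farther back than shut.
Start: joints at [-1.408, 0.536, -0.004, 1.538, 0.003, 1.067, -0.071], TCP at [0.147, 0.633, 0.245] pointing down, gripper open.
Joint ranges: [-2.7, 2.7], [-0.37, 2.16], [-1.27, 1.26], [0.24, 2.4], [-1.31, 4.45], [0.19, 1.91], [-2.76, 2.76]. Speed limits (rad/s): [2.39, 2.39, 3.14, 3.14, 3.14, 3.14, 3.14].

## Interface

Orientations are given as a unit quaternion [w, x, y, z].
In Python, from bench import get_obs, snapshot, close_job, trace, tip_reach gives the robot as it stands.
- The arm moves only by the shell command python3 -m inch 'ROWS' [OPENING] [FORCE]. ROWS is JSON, a list of rows, each a list of 6 numbers: the shift along the tool's x, y, z in units of 60 mm (1.0 is 60 mm), then the turn, a rotation vector about the tool's x, y, z in units of 5 degrees (1.0 is 5 degrees). In form: [[x, y, z, rx, ry, rz], ...]. A call has 1 to 5 rows; each row is the pose to reach, as a shift and turn from the pose commanded when the call began, along the tool's axes at that moment; what a row does not reach only later rows make up. A row lasts 1/8 s, in which the tool goes at most 62.5 mm and 10.7 degrees, less where a joint would pass 70% of its speed; a pose out of reach is approached as far as the arm can. A call with a gripper value outside its range is refused whole. OPENING is the gripper's target within -1 to 1 (shut at 1, half-way at 0, fully open at -1), set as the call begins (- or left out, the last holds). The fingers move at their own pace and stop on an object; FORCE is the grip in N (left out, the last holds). Time passes only in rows, so rows that repeat a pose let the fingers close. It gives the time, the measured TCP pose, the force and the opening at its end, in the units of the state.
- get_obs(): the state, without advancing time (a new reading comes with each control period).
- snapshot(name): name is "side" or "top" or "wrist"; returns a dict with "pixels" (400x640x3 uint8, red, green, blue), "depth" (400x640 float32, m along the optical axis (not along the pixel's ray), 0 where there is no reading), "mtx" (3x3 intrinsics, pixels), "eye" and "attitude" of the camera in the world. Camera axes: x right, y up, looking along -z (the intrinsics and any distortion apply to the point x, -y, -z); pixel columns grow to the right and rows downward; lengths in m; the calibration is good to about 2 mm. A picture is of the moment at which its call begins.
- close_job(): hands the job in, once; it reports no verdict.
Trained networks look in a picture, given as the dict that the camera call returned (one of the last four; its "shot" number tells which), for a name from the list of things; names that differ only in an ending like _2 or _b are one class to them, and where a whole thing is asked for, a point or a joint stands for the part that bears it (a point fixed in the world has none). Each returns a list of dicts, best first, with "confidence" (0 to 1); they miss things now and then, are a little off and sometimes report something else, mostly with a low value. They report only what shows in the picture. A call takes as long as a camera call.
- trace(picture, target): "pixels" (400x640 bool, what is visible of it) and "box" ([left, top, width, height] in pixels, round what is visible of it).
The state is a dict: "time_s": time; "joint_pos": joint angles; "qd": joint speeds; "tau": joint torques, N m; "tool_pos": TCP position; "tcp_rot": TCP orientation; "ft_force": force on the tool from outside, world axes, zero at the start; "wrist_torque": the same for the moment, N m; "gripper_width": opening from 0.0 (shut) to 1.0 (fully open).
Only numpy, scipy, OpenCV 4.12 (cv2) and the standard library are available. Lean on these libraries where they do the work, as an engineer would, in place of code of your own. Each camera call takes 0.05 s, during which the arm holds its last target. There are 200 camera calls.

## Working session

There is one attempt and no reset: what is moved stays moved. The work goes in short steps, Python scripts to look and compute and a shell command to move; the robot and the scene stay as the last step left them, time stands still between calls to the robot, and variables do not carry over. Pictures are saved under pics/ and viewed, about 8 in all and at most 12, crops included, and the job is handed in when it is done.

```bash
mkdir -p pics; cat > h.py <<'E'
import numpy as np, cv2
from scipy.spatial.transform import Rotation as R
from bench import get_obs, snapshot, close_job, trace, tip_reach
def q2m(q): q=np.array(q,float); return R.from_quat(q[[1,2,3,0]]).as_matrix()
def att(s):
    a=np.array(s["attitude"],float); return a if a.shape==(3,3) else q2m(a)
def pts(s,mask):
    v,u=np.nonzero(mask&(s["depth"]>0)); d=s["depth"][v,u]; K=np.array(s["mtx"])
    p=np.c_[(u-K[0,2])/K[0,0]*d,-(v-K[1,2])/K[1,1]*d,-d]
    return p@att(s).T+np.array(s["eye"])
def save(s,n): cv2.imwrite("pics/"+n,s["pixels"][:,:,::-1])
E
python3 - <<'E'
from h import *
o=get_obs(); print({k:np.round(o[k],3) for k in ("time_s","tool_pos","tcp_rot","ft_force")}, tip_reach)
for c in ("top","side"):
    s=snapshot(c); save(s,c+"1.png"); print(c,[k for k in s], np.round(s["eye"],3))
    for t in ("brass_tab","brass_hopper","brass1_centre"):
        for r in trace(s,t)[:4]:
            p=pts(s,r["pixels"]); print(t,round(r["confidence"],2),r["box"],np.round(np.median(p,0),3) if len(p) else 0, np.round(p.min(0),3),np.round(p.max(0),3))
E
```

```text
{'time_s': np.float64(0.0), 'tool_pos': array([0.147, 0.632, 0.244]), 'tcp_rot': array([-0.   ,  0.114,  0.993, -0.001]), 'ft_force': array([-0.587, -0.285, -0.095])} 0.014
top ['pixels', 'depth', 'mtx', 'eye', 'attitude', 'shot'] [ 0.488 -0.023  1.043]
brass_tab 0.65 [179.5, 210.4, 35.6, 8.1] [0.552 0.186 0.244] [0.546 0.176 0.001] [0.572 0.266 0.249]
brass_hopper 0.56 [170.2, 157.1, 87.5, 91.9] [0.592 0.177 0.124] [ 0.501  0.106 -0.003] [0.699 0.29  0.249]
brass_hopper 0.29 [215.6, 197.1, 9.1, 11.3] [0.579 0.162 0.132] [0.57  0.154 0.124] [0.591 0.169 0.135]
brass1_centre 0.74 [170.8, 155.2, 87.2, 94.5] [0.592 0.177 0.124] [ 0.499  0.106 -0.005] [0.695 0.29  0.249]
side ['pixels', 'depth', 'mtx', 'eye', 'attitude', 'shot'] [0.416 0.631 0.95 ]
brass_tab 0.85 [292.5, 243.0, 10.6, 41.0] [0.552 0.193 0.206] [0.546 0.129 0.002] [0.581 0.207 0.247]
brass_hopper 0.93 [237.4, 227.5, 89.4, 105.4] [0.591 0.19  0.083] [ 0.499 -0.    -0.004] [0.723 0.257 0.249]
```

```bash
python3 - <<'E'
import cv2,numpy as np
a=cv2.imread("pics/top1.png");b=cv2.imread("pics/side1.png")
cv2.imwrite("pics/both.png",np.vstack([cv2.resize(a[120:300,100:500],(800,360),interpolation=3)[:300],cv2.resize(b[100:300,100:500],(600,300))[:, :].repeat(1,1) if 0 else cv2.resize(b[150:350,50:583],(800,300))]))
E
```

```text
(no output)
```

View pics/both.png

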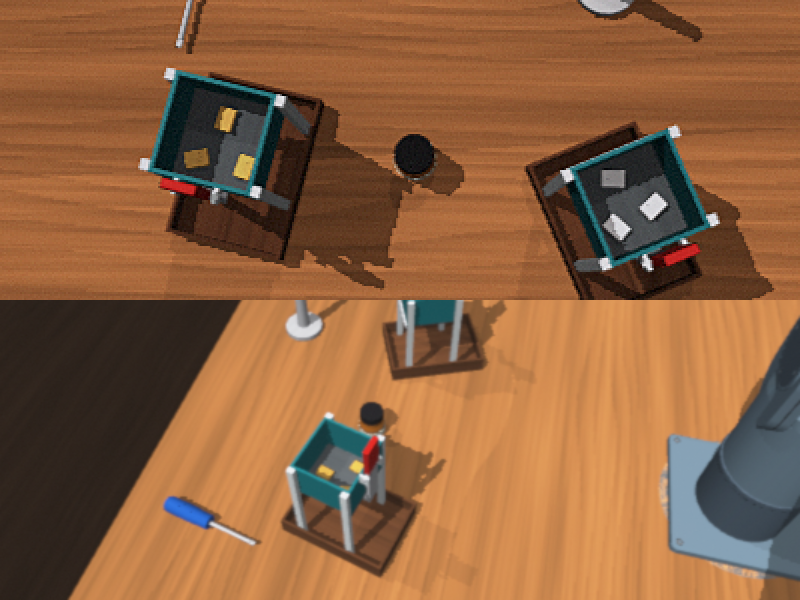

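The top half (top camera) shows the yellow blanks in the left hopper, at about (225,145) in the crop, with its red paddle at (180,187). The silver blanks are in the right hopper. The network's detections agree with this. Next I'll get the paddle's exact pose.

```bash
python3 - <<'E'
from h import *
for c in ("top","side"):
    s=snapshot(c); p=s["pixels"].astype(int); 
    red=(p[...,0]>100)&(p[...,1]<60)&(p[...,2]<60)
    P=pts(s,red); P=P[(P[:,1]>0.1)&(P[:,2]>0.19)&(P[:,0]>.5)&(P[:,0]<.62)]
    print(c,len(P),np.round(P.min(0),3),np.round(P.max(0),3))
    T=P[P[:,2]>0.238] if c=="top" else P
    r=cv2.minAreaRect((T[:,:2]*1000).astype(np.float32)); print("tab",r)
    teal=(p[...,1]>p[...,0]+25)&(p[...,2]>p[...,0]+25)
    P=pts(s,teal); P=P[(P[:,1]>0.05)&(abs(P[:,2]-.185)<.006)&(P[:,1]<.3)]
    print("rim",len(P),cv2.minAreaRect((P[:,:2]*1000).astype(np.float32)))
o=get_obs(); print(np.round(q2m(o["tcp_rot"]),3))
E
```

```text
top 93 [0.546 0.177 0.242] [0.559 0.205 0.249]
tab ((552.6278686523438, 190.69577026367188), (28.49675941467285, 8.552502632141113), 78.47054290771484)
rim 520 ((605.6480102539062, 179.669677734375), (93.78843688964844, 92.1394271850586), 77.39253997802734)
side 102 [0.548 0.176 0.198] [0.56  0.205 0.247]
tab ((553.49072265625, 191.12994384765625), (29.186464309692383, 8.764765739440918), 79.90946197509766)
rim 365 ((606.1477661132812, 177.6129150390625), (93.71522521972656, 93.04207611083984), 76.90685272216797)
[[-0.974  0.227 -0.   ]
 [ 0.227  0.974 -0.   ]
 [-0.    -0.    -1.   ]]
```

The brass paddle is at about (0.553, 0.191) with yaw about -12°. Tool -x already points along the paddle's push direction to within about 1°. I'll shut the gripper and travel to the robot side of the paddle.

```bash
python3 -m inch '[[-0.7,-0.55,-0.2,0,0,0],[-1.4,-1.1,-0.2,0,0,0],[-2.1,-1.65,-0.2,0,0,0],[-2.8,-2.2,-0.2,0,0,0],[-3.5,-2.75,-0.2,0,0,0]]' 1
python3 -m inch '[[-0.7,-0.55,0,0,0,0],[-1.4,-1.1,0,0,0,0],[-2.1,-1.7,0,0,0,0],[-2.8,-2.3,0,0,0,0],[-3.4,-2.7,0,0,0,0]]'
python3 - <<'E'
from h import *
o=get_obs(); M=q2m(o["tcp_rot"]); t=np.array([.553,.191,.219]); x=np.array([.978,-.208,0])
g=t-.05*x; g[2]=.240
import bench; print(o["time_s"],np.round(o["tool_pos"],4),"units to pre",(M.T@(g-o["tool_pos"]))/.06, np.round(M,3),bench.tip_reach, o["gripper_width"],o["ft_force"])
print("yaw err deg",np.degrees(np.arctan2(*(M.T@(-x))[[1,0]])))
s=snapshot("side"); save(s,"side2.png"); s=snapshot("top");save(s,"top2.png")
a=cv2.imread("pics/top2.png");b=cv2.imread("pics/side2.png")
cv2.imwrite("pics/both2.png",np.vstack([cv2.resize(a[120:270,100:500],(800,300)),cv2.resize(b[150:350,50:583],(800,300))]))
E
```

```text
time_s: 1.12
tool_pos: [0.3156, 0.4233, 0.2576]
tcp_rot: [0.0, 0.114, 0.993, 0.0]
ft_force: [0.4, 1.2, -0.0]
gripper_width: -0.001
time_s: 1.75
tool_pos: [0.4777, 0.2184, 0.2576]
tcp_rot: [0.0, 0.115, 0.993, 0.0]
ft_force: [0.1, 0.2, -0.3]
gripper_width: -0.003
1.75 [0.4777 0.2184 0.2576] units to pre [-0.49331952 -0.17483769  0.29407694] [[-0.974  0.228  0.001]
 [ 0.228  0.974 -0.   ]
 [-0.001  0.    -1.   ]] 0.014 -0.0031985503607302778 [ 0.14268485  0.18625137 -0.2646625 ]
yaw err deg -1.200509130691005
```

View pics/both2.png

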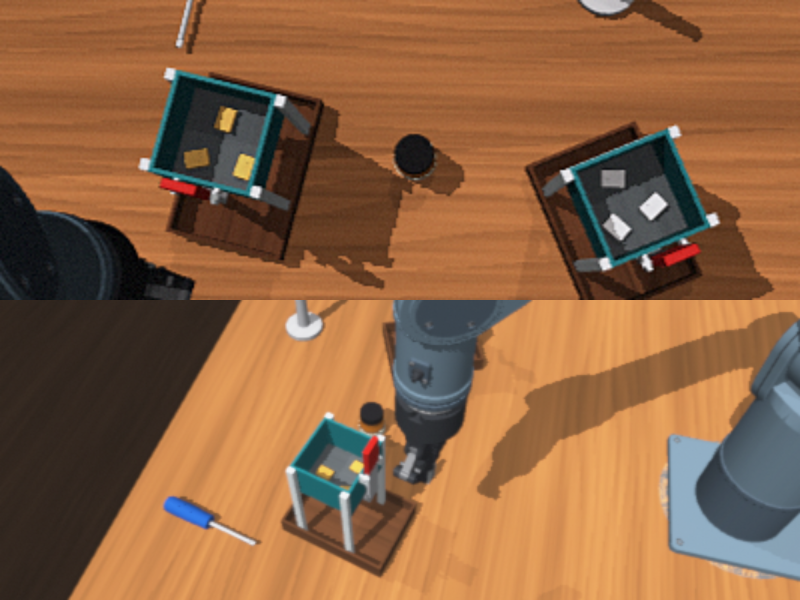

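The shut fingers are level with the paddle on its free robot side: (405,465) in the side half, with the paddle at (370,455). Next I'll lower to the pre-push pose and then push.

```bash
python3 -m inch '[[0,0,0.3,0,0,0],[-0.25,-0.17,0.3,0,0,0],[-0.5,-0.17,0.3,0,0,0],[-0.5,-0.17,0.3,0,0,0]]'
python3 -m inch '[[-0.2,0,0,0,0,0],[-0.4,0,0,0,0,0],[-0.5,0,0,0,0,0],[-0.56,0,0,0,0,0],[-0.62,0,0,0,0,0]]'
python3 -m inch '[[-0.06,0,0,0,0,0],[-0.12,0,0,0,0,0],[-0.18,0,0,0,0,0],[-0.24,0,0,0,0,0],[-0.24,0,0,0,0,0]]'
python3 - <<'E'
from h import *
s=snapshot("side"); save(s,"side3.png"); s=snapshot("top");save(s,"top3.png")
a=cv2.imread("pics/top3.png");b=cv2.imread("pics/side3.png")
cv2.imwrite("pics/both3.png",np.vstack([cv2.resize(a[120:270,100:500],(800,300)),cv2.resize(b[200:350,180:580],(800,300))]))
E
```

```text
time_s: 2.35
tool_pos: [0.5045, 0.2042, 0.2396]
tcp_rot: [0.001, 0.115, 0.993, 0.0]
ft_force: [0.7, -0.5, 0.6]
gripper_width: -0.004
time_s: 2.98
tool_pos: [0.5394, 0.1956, 0.2392]
tcp_rot: [-0.0, 0.114, 0.993, -0.0]
ft_force: [-3.4, 1.1, 2.1]
gripper_width: 0.001
time_s: 3.6
tool_pos: [0.5525, 0.1926, 0.2384]
tcp_rot: [-0.001, 0.114, 0.993, -0.0]
ft_force: [-6.2, 1.9, 1.6]
gripper_width: -0.003
```

View pics/both3.png

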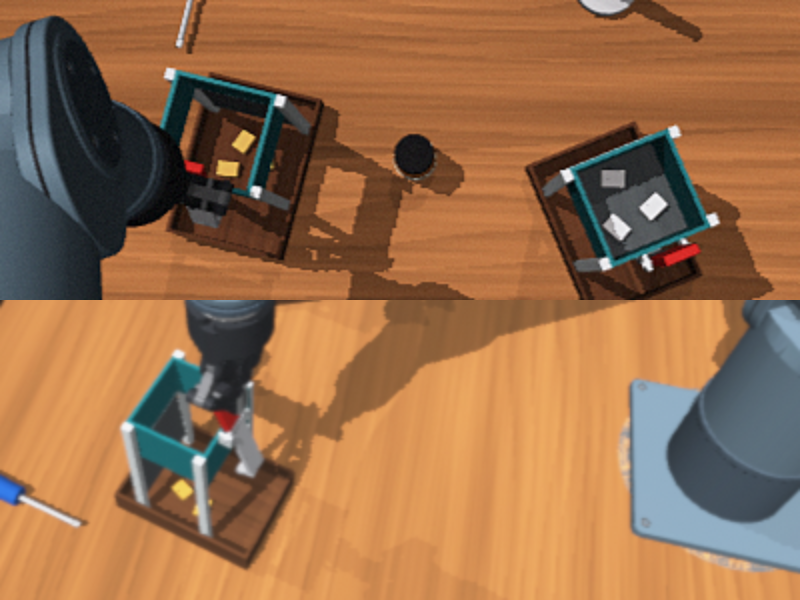

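The floor has swung open. Two blanks are visible in the tray at (243,141) and (228,168) in the top half, and a third may be at about (270,165). I'll retract and check.

```bash
python3 -m inch '[[0.2,0,0,0,0,0],[0.4,0,0,0,0,0],[0.8,0,-0.2,0,0,0],[1.4,0.4,-0.4,0,0,0],[2.0,1,-0.6,0,0,0]]'
python3 -m inch '[[0.5,0.7,0,0,0,0],[1.0,1.4,0,0,0,0],[1.2,2.0,0,0,0,0],[1.2,2.0,0,0,0,0],[1.2,2.0,0,0,0,0]]'
python3 - <<'E'
from h import *
x=np.array([.978,-.208]);y=np.array([.208,.978]);im=[]
for c in ("top","side"):
    s=snapshot(c); save(s,c+"4.png"); p=s["pixels"].astype(int)
    m=(p[...,0]>120)&(p[...,1]>90)&(p[...,2]<90)&(p[...,0]-p[...,1]<70)
    P0=pts(s,m|True) if 0 else None
    n,l,st,ce=cv2.connectedComponentsWithStats(m.astype(np.uint8))
    for i in range(1,n):
        if st[i,4]<8: continue
        q=np.median(pts(s,l==i),0); d=q[:2]-[.606,.179]
        if np.hypot(*d)<.2: print(c,st[i],np.round(q,3),"hopper frame",np.round([d@x,d@y],3))
    # tray extent: points with height 20..36mm near hopper
    P=pts(s,np.ones(m.shape,bool)); d=P[:,:2]-[.606,.179]; k=(np.hypot(*d.T)<.16)&(abs(P[:,2]-.030)<.004)
    print("tray walls x,y",np.round([np.percentile(d[k]@x,[1,99]),np.percentile(d[k]@y,[1,99])],3))
    print("teal/floor ok")
a=cv2.imread("pics/top4.png");b=cv2.imread("pics/side4.png")
cv2.imwrite("pics/both4.png",np.hstack([cv2.resize(a[145:265,165:285],(400,400),interpolation=3),cv2.resize(b[220:350,220:350],(400,400),interpolation=3)]))
E
```

```text
time_s: 4.32
tool_pos: [0.4502, 0.2776, 0.2762]
tcp_rot: [0.001, 0.115, 0.993, 0.0]
ft_force: [-0.3, -0.1, 0.2]
gripper_width: -0.0
time_s: 4.95
tool_pos: [0.408, 0.4102, 0.2753]
tcp_rot: [0.001, 0.115, 0.993, -0.0]
ft_force: [-0.7, -0.5, -0.1]
gripper_width: -0.002
top [    0    86   640   102 18831] [0.712 0.014 0.   ] hopper frame [ 0.138 -0.14 ]
top [197 112   4   9  14] [ 0.78   0.245 -0.   ] hopper frame [0.157 0.101]
top [194 122   4  15  19] [0.751 0.25  0.001] hopper frame [0.127 0.1  ]
top [162 137  27   3  46] [0.732 0.294 0.001] hopper frame [0.099 0.138]
top [155 141  26   4  29] [0.723 0.313 0.   ] hopper frame [0.087 0.155]
top [205 143   8   2  12] [ 0.722  0.222 -0.001] hopper frame [0.105 0.066]
top [195 175   4   3   8] [0.651 0.244 0.   ] hopper frame [0.03  0.073]
top [190 183   6  13  39] [0.621 0.25  0.   ] hopper frame [0.    0.072]
top [ 75 184 103  11 611] [0.62  0.371 0.   ] hopper frame [-0.026  0.19 ]
top [216 185  12  12  69] [0.621 0.188 0.011] hopper frame [0.013 0.011]
top [268 185  46   9  83] [0.623 0.046 0.   ] hopper frame [ 0.044 -0.126]
top [282
[... 1177 characters left out ...]
per frame [0.143 0.009]
side [ 210  285   90  115 1678] [0.659 0.319 0.   ] hopper frame [0.023 0.148]
side [265 289  12  12  52] [0.623 0.188 0.007] hopper frame [0.015 0.012]
side [213 298   4   5   9] [ 0.747  0.229 -0.   ] hopper frame [0.127 0.078]
side [275 300   4  12  17] [0.603 0.207 0.004] hopper frame [-0.009  0.027]
side [309 306   3   4   8] [0.525 0.192 0.005] hopper frame [-0.081 -0.005]
side [302 315   6   8  26] [0.532 0.222 0.005] hopper frame [-0.081  0.027]
side [240 325  28  75 205] [ 0.611  0.339 -0.   ] hopper frame [-0.029  0.158]
side [328 335  11  48  62] [0.454 0.292 0.   ] hopper frame [-0.172  0.079]
tray walls x,y [[-0.097  0.074]
 [-0.155  0.06 ]]
teal/floor ok
```

View pics/both4.png

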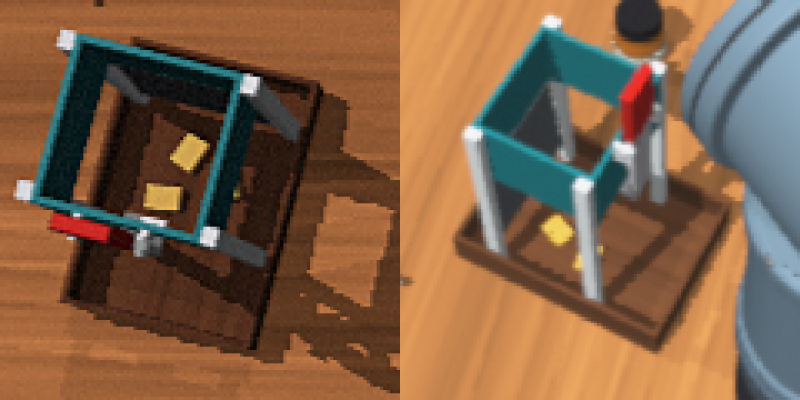

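The floor hangs open. Two blanks are clearly in the tray, and a sliver of the third shows at (237,190) in the top crop. I'll check that one and the silver floor, then hand in.

```bash
python3 - <<'E'
from h import *
s=snapshot("top"); m=np.zeros((400,640),bool); p=s["pixels"].astype(int)
m[198:206,232:240]=True; m&=(p[...,0]-p[...,2]>70)&(p[...,1]>80)
P=pts(s,m); x=np.array([.978,-.208]);y=np.array([.208,.978]); d=P[:,:2]-[.606,.179]
print(len(P),np.round(np.c_[d@x,d@y,P[:,2]],3))
q=pts(s,np.ones((400,640),bool)).reshape(-1,3)
m=np.zeros((400,640),bool)
for u,v in ((406,209),(410,230),(425,224)): 
    m[:]=False; m[v-1:v+2,u-1:u+2]=True; print("silver floor/blank z",np.round(np.median(pts(s,m),0),3))
E
```

```text
2 [[-0.007 -0.024  0.012]
 [-0.007 -0.026  0.012]]
silver floor/blank z [ 0.578 -0.177  0.133]
silver floor/blank z [ 0.54  -0.185  0.131]
silver floor/blank z [ 0.551 -0.212  0.133]
```

```bash
python3 -c "
from bench import *
print(get_obs()['time_s']); print(close_job())"
```

```text
5.1
the job is handed in; nothing more can be done
None
```

The brass hopper is open, all three brass blanks are in its tray, and the silver hopper stayed shut. I handed the job in at 5.1 s of the 32 s allowed, and `close_job()` gives no verdict.

The brass hopper was the left one. I pushed its red paddle over the bin with the shut fingertips; the reported wrist force stayed under about 8 N. Then I backed the arm well clear.

**Last checks:**
- **Floor:** it hangs open in both camera views. I judged this by eye, not by a measured angle.
- **Brass blanks:** all three read about 11–12 mm above the table in the top camera, with centres at least 30 mm inside the tray walls. The third is mostly hidden behind the bin wall, so its position comes from only two visible pixels.
- **Silver hopper:** its blanks still sit at about 132 mm, on the shut floor.
- **Robot contact:** the arm touches nothing, with the force reading near zero.

No check failed or disagreed.

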